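Tilt a pile of clay tiles into its wooden box

ROBOT

A 6-joint arm with a two-finger parallel gripper is mounted at the origin on the work surface. World frame = base frame: x ahead of the robot, y to its left, z up, the work surface at z = 0. Lengths are in m, angles in rad, forces in N, time in s.
With the tool pointing down it reaches from about 0.4 to 0.825 m from the base axis. Payload 7 kg.
Tool frame: the origin (TCP) lies at the very end of the fingers, on their centre line; the grasp point (between the pads) lies 19 mm behind it (r.grasp_offset is the distance from the TCP to the grasp point, in m); z points along the fingers, y is the direction in which the jaws open and shut (so a half turn about z gives the same grasp; the last joint's range is limited). The gripper opens to 85 mm and grips with 20 to 120 N. Pads are 22 mm wide; open, the fingers measure 114 mm over their backs; the gripper's body (76 mm by 85 mm) begins 54 mm behind the grasp point. The pads swing forward as they close: fully open they stand 13 mm farther back than shut.
Start: joints at [-0.908, 0.359, 0.012, 0, -1.224, -0.288], TCP at [0.247, -0.628, 0.231] pointing down, gripper open.
Joint ranges: [-3.07, 3.07], [-1.43, 2.12], [-1.02, 1.25], [-3.03, 1.67], [-3.05, -0], [-3.03, 3.03]. Speed limits (rad/s): [2.39, 2.39, 3.01, 3.14, 3.14, 3.14].

INTERFACE

Orientations are given as a 3x3 rotation matrix whose columns are the frame's x, y, z axes.
In Python, from rig import r gives the robot as it stands.
- The arm moves only by the tool carry_out, never from a script. Its argument "plan" is a list of rows, each an object with "xyz": the shift along the tool's x, y, z in mm, a list of three; "rotation": the turn, a rotation vector about the tool's x, y, z in rad, a list of three; "claw": the opening in per cent of the stroke, from 0 (shut) to 100 (fully open). A call has 1 to 5 rows; each row shifts and turns the commanded pose from where the row before left it, along the tool's axes as they then stand; what a row does not reach is not made up. A row lasts 1/12 s, in which the tool goes at most 41.7 mm and 7.16 degrees, less where a joint would pass 70% of its speed; a pose out of reach is approached as far as the arm can. A call is refused whole if a number of a shift passes 41.7 or a number of a turn 0.125, either way. A call with a gripper value outside its range is refused whole. The fingers move at their own pace and stop on an object; "newtons" is the grip in N (left out, the last holds). Time passes only in rows, so rows that do not move let the fingers close. It gives the time, the measured TCP pose, the force and the opening at its end, in the units of the state.
- r.state(): the state, without advancing time (a new reading comes with each control period).
- r.get_image(name): name is "scene" or "side" or "wrist"; returns (picture, depth): 384x512x3 uint8, red, green, blue; 384x512 float32, m along the optical axis (not along the pixel's ray), 0 where there is no reading.
- r.calibration(name): a dict with "fx", "fy", "cx", "cy" (pixels), "rvec" (rotation vector, rad) and "tvec" (3), from world to camera coordinates, as OpenCV has them. Camera axes: x right, y down, z forward; pixel columns grow to the right and rows downward; lengths in m; the calibration is good to about 2 mm. A picture is of the moment at which its call begins: read the wrist's pose just before it. calibration takes no time and is no camera call; for the wrist camera it gives the pose at the moment of the call.
- r.close_job(): hands the job in, once; it reports no verdict.
Trained networks look in the newest picture that a camera, given by its name, has taken for a name from the list of things; names that differ only in an ending like _2 or _b are one class to them, and where a whole thing is asked for, a point or a joint stands for the part that bears it (a point fixed in the world has none). Each returns a list of dicts, best first, with "p" (0 to 1); they miss things now and then, are a little off and sometimes report something else, mostly with a low value. They report only what shows in the picture. A call takes as long as a camera call. They do not tell look-alikes from the thing itself.
- r.find_in(camera, name): "extent" ([centre column, centre row, width, height] as shares, 0 to 1, of the picture: columns of its width, rows of its height, round what is visible of it).
- r.cut_out(camera, name): "mask" (384x512 bool, what is visible of it) and "extent" ([centre column, centre row, width, height] as shares, 0 to 1, of the picture: columns of its width, rows of its height, round what is visible of it).
The state is a dict: "clock": time; "q": joint angles; "qvel": joint speeds; "tau": joint torques, N m; "tool_pos": TCP position; "tcp_rot": TCP orientation; "ft_force": force on the tool from outside, world axes, zero at the start; "moment": the same for the moment, N m; "gripper_width": opening from 0.0 (shut) to 1.0 (fully open).
Only numpy, scipy, OpenCV 4.12 (cv2) and the standard library are available. Lean on these libraries where they do the work, as an engineer would, in place of code of your own. Each camera call takes 0.05 s, during which the arm holds its last target. There are 200 camera calls.

TASK

Pick up the pile of three oblong clay tiles all together and put it into the wooden tile box: tilt the pile in, setting its lower end down first on the floor of the box at the foot of the tall end wall, then lay the other end down. Leave the three tiles lying flat in the box, still one on top of another.

Things in the scene. Friction and masses are not known exactly. Their poses are not given: they have to be found in the camera images.
- tile_bottom: Lowest tile of the pile of three: clay, grey-brown, 84 mm along x, 54 along y, 10 thick, about 90 g. Origin: centre of its underside, z up. The pile (30 mm high) lies on the bench, its tiles loose: grip it from above across the 54 mm width, low enough to hold this tile too. Nearby, not wanted: a pile of two round discs (62 mm) and one of two square tiles (58 mm).
- tile_middle: Middle tile of the same pile, lying squarely on the lowest one: same size, 84 mm along its x, 54 along its y, 10 thick, about 90 g. Origin: centre of its underside, z up.
- tile_top: Topmost tile of the same pile, lying squarely on the middle one: same size, 84 mm along its x, 54 along its y, 10 thick, about 90 g. Origin: centre of its underside, z up.
- tile_box: Wooden box fixed to the bench: inside 96 mm (x) by 66 (y), floor 6 thick, walls 8. End wall nearer the robot is tall (top 60 above bench); far end wall and side corners 28. Long sides are open to the floor save 16 mm at each corner: room for fingers. Origin: bench level, mid foot of the tall wall's inner face; x runs inside from it to the low end, z up; inner floor's middle at x 48, z 6.
There are look-alikes about, which are no part of the job. Leave any green look-alike of the tile_middle alone.

How it is judged:
On the way:
1. the pile, still together, is tilted lengthwise over 5 degrees, its lower end in the box within about 20 mm of the floor and 30 mm of the foot of the tall wall (((angle between tile_bottom's own x axis and vertical below 1.4808 rad and x of tile_box in the frame of tile_bottom between -0.075 and -0.028 m) or (angle between tile_bottom's own x axis and vertical above 1.6608 rad and x of tile_box in the frame of tile_bottom between 0.028 and 0.075 m)) and z of tile_box in the frame of tile_bottom between -0.03 and 0.01 m and y of tile_bottom in the frame of tile_box between -0.02 and 0.02 m and z of tile_middle in the frame of tile_bottom between 0.006 and 0.014 m and x of tile_middle in the frame of tile_bottom between -0.015 and 0.015 m and y of tile_middle in the frame of tile_bottom between -0.015 and 0.015 m and z of tile_top in the frame of tile_bottom between 0.016 and 0.024 m and x of tile_top in the frame of tile_bottom between -0.015 and 0.015 m and y of tile_top in the frame of tile_bottom between -0.015 and 0.015 m), for 0.1 s.
At the end, for the whole second after the job is handed in: All three tiles lie in the box at rest and flat (within 10 degrees), one on top of another in their old order, each at its proper height within 4 mm, inside the walls (within about 14 mm of the middle), their long sides along the box within 10 degrees (z of tile_bottom in the frame of tile_box between 0.002 and 0.01 m and x of tile_bottom in the frame of tile_box between 0.034 and 0.062 m and y of tile_bottom in the frame of tile_box between -0.014 and 0.014 m and angle between each of tile_bottom, tile_middle, tile_top's own z axis and vertical below 0.17 rad and angle between the x axis of each of tile_bottom, tile_middle, tile_top and the x axis of tile_box, either way round below 0.18 rad and linear speed of each of tile_bottom, tile_middle, tile_top below 0.02 m/s and z of tile_middle in the frame of tile_box between 0.012 and 0.02 m and x of tile_middle in the frame of tile_box between 0.034 and 0.062 m and y of tile_middle in the frame of tile_box between -0.014 and 0.014 m and z of tile_top in the frame of tile_box between 0.022 and 0.03 m and x of tile_top in the frame of tile_box between 0.034 and 0.062 m and y of tile_top in the frame of tile_box between -0.014 and 0.014 m); the robot touches nothing.
It also fails if it takes over 45 s, if anything falls off the work surface, if the arm or the gripper's body presses on something with over 40 N, if the wrist force passes 120 N, or if a joint passes its speed limit or range.

## Working session

There is one attempt and no reset: what is moved stays moved. The work goes in short steps, Python scripts to look and compute and a tool call to move; the robot and the scene stay as the last step left them, time stands still between calls to the robot, and variables do not carry over. Pictures are saved under pics/ and viewed, about 8 in all and at most 12, crops included, and the job is handed in when it is done.

Besides the shell and the picture viewer there is one more tool, called after "Request:" as name(argument=value, ...), one argument or row to a line, values as JSON. carry_out: Moves the arm, as the interface text tells. Its arguments: {"type":"object","properties":{"plan":{"type":"array","items":{"type":"object","properties":{"xyz":{"type":"array","items":{"type":"number"}},"rotation":{"type":"array","items":{"type":"number"}},"claw":{"type":"number"}}}},"newtons":{"type":"number"}},"required":["plan"]}

```bash
mkdir -p pics; ls
python3 - <<'E'
from rig import r
import cv2,numpy as np
s=r.state();print(s['clock'],s['tool_pos'],s['tcp_rot'],s['gripper_width'])
ims=[]
for c in("scene","side"):
    im,d=r.get_image(c);ims.append(im);np.savez(c,im=im,d=d)
    cv2.imwrite(f'pics/{c}.png',im[:,:,::-1])
    for n in("tile_bottom","tile_middle","tile_top","tile_box"):
        print(c,n,[(round(o['p'],2),(np.array(o['extent'])*[512,384,512,384]).round().tolist()) for o in r.find_in(c,n)])
cv2.imwrite('pics/s0.png',cv2.resize(ims[0],(800,600))[:,:,::-1])
cv2.imwrite('pics/d0.png',cv2.resize(ims[1],(800,600))[:,:,::-1])
E
```

```text
pics
0.0 [ 0.24691566 -0.62773592  0.23037851] [[-9.30644461e-01 -3.65924036e-01 -6.97706931e-04]
 [-3.65924679e-01  9.30643375e-01  1.42757878e-03]
 [ 1.26930943e-04  1.58387647e-03 -9.99998738e-01]] 1.0006819284737076
scene tile_bottom [(0.65, [232.0, 241.0, 24.0, 9.0])]
scene tile_middle [(0.84, [245.0, 188.0, 43.0, 29.0]), (0.67, [232.0, 238.0, 25.0, 8.0])]
scene tile_top [(0.57, [236.0, 224.0, 34.0, 36.0])]
scene tile_box [(0.58, [110.0, 185.0, 51.0, 54.0]), (0.33, [234.0, 225.0, 33.0, 40.0])]
side tile_bottom [(0.51, [224.0, 221.0, 38.0, 6.0])]
side tile_middle [(0.66, [291.0, 206.0, 41.0, 36.0]), (0.6, [224.0, 221.0, 44.0, 4.0]), (0.42, [225.0, 216.0, 43.0, 7.0])]
side tile_top [(0.6, [223.0, 203.0, 45.0, 23.0])]
side tile_box [(0.82, [253.0, 125.0, 47.0, 37.0])]
```

View pics/s0.png

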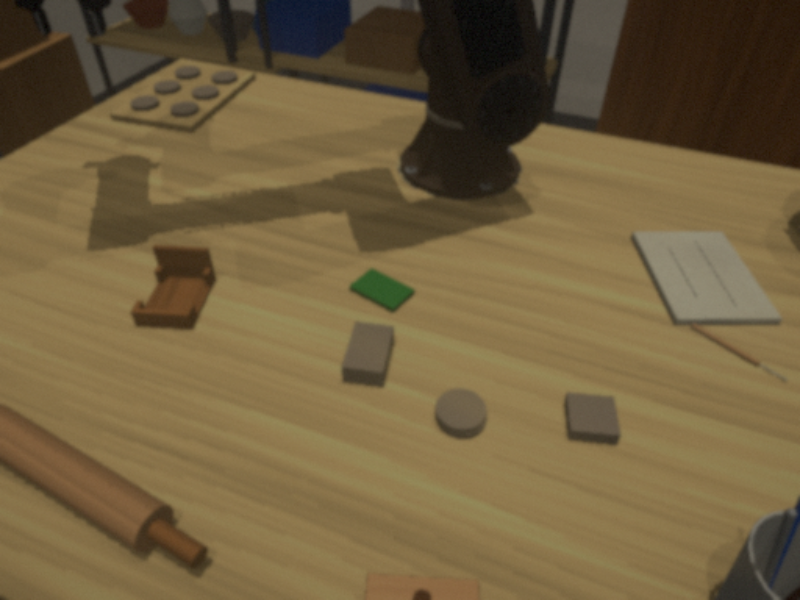

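View pics/d0.png

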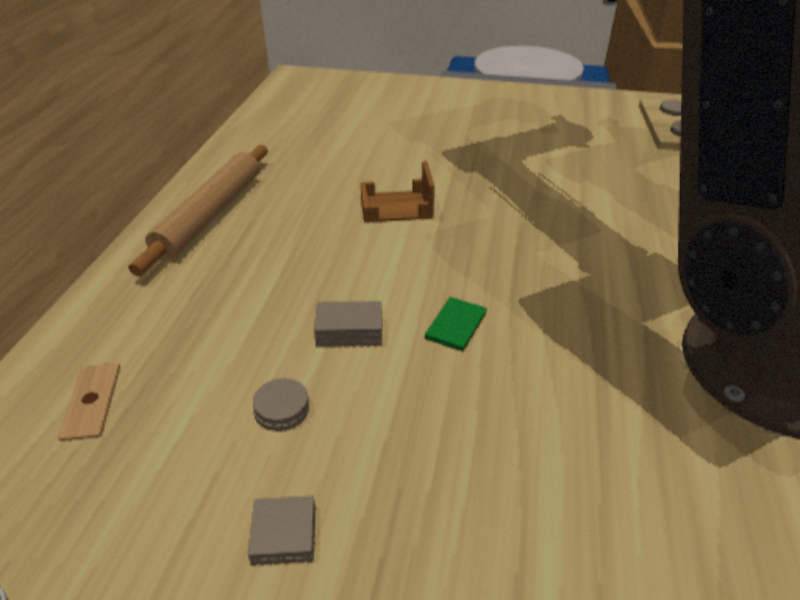

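The wanted pile is the oblong one at scene pixel (236,226), or side pixel (223,207): three layers, grey-brown. The others don't fit: green tile (245,186), discs (295,264), squares (379,267). The box is at scene (112,183), tall wall towards the robot.

```bash
cat > h.py <<'E'
from rig import r
import cv2,numpy as np
def cloud(c,im=None,d=None):
    k=r.calibration(c)
    if d is None: im,d=r.get_image(c)
    v,u=np.mgrid[0:384,0:512]
    P=np.stack([(u-k['cx'])/k['fx']*d,(v-k['cy'])/k['fy']*d,d],-1)
    R=cv2.Rodrigues(np.array(k['rvec'],float))[0]
    W=(P-np.array(k['tvec']).ravel())@R
    W[d==0]=np.nan
    return im,W
def rect(pts):
    (c,s,a)=cv2.minAreaRect((pts*1000).astype(np.float32)); return np.round(c,1),np.round(s,1),round(a,1)
E
python3 - <<'E'
from h import *
for c in("scene","side"):
    f=np.load(c+'.npz');im,W=cloud(c,f['im'],f['d'])
    for n,(u,v,w,h) in {'pile':((236,226,24,26) if c=='scene' else (223,207,30,22)),'box':((112,183,34,34) if c=='scene' else (253,125,32,26))}.items():
        Q=W[v-h:v+h,u-w:u+w].reshape(-1,3);Q=Q[~np.isnan(Q[:,0])]
        z=Q[:,2];print(c,n,'bench',np.median(z[abs(z)<.005]))
        for lo,hi in ((.022,.038),(.012,.07),(.022,.034),(.04,.07)):
            S=Q[(z>lo)&(z<hi)]
            if len(S)>8:print(lo,hi,len(S),rect(S[:,:2]),np.median(S[:,2]))
    cr=im[:, :][170:300,80:400] if c=='scene' else im[90:250,150:350]
E
python3 - <<'E'
import cv2,numpy as np
a=cv2.imread('pics/scene.png')[160:300,200:400]
cv2.imwrite('pics/crop1.png',cv2.resize(a,(800,560),interpolation=cv2.INTER_CUBIC))
E
```

```text
scene pile bench 0.00046937180538461263
0.022 0.038 865 (array([538. ,  46.8]), array([87.2, 54. ]), 12.6) 0.030259743609765705
0.012 0.07 975 (array([538. ,  46.8]), array([87.2, 54. ]), 12.6) 0.030061199003286028
0.022 0.034 865 (array([538. ,  46.8]), array([87.2, 54. ]), 12.6) 0.030259743609765705
scene box bench 0.0006252075804192937
0.022 0.038 460 (array([ 539.2, -262.3]), array([112.4,  83. ]), 18.2) 0.028197986533116177
0.012 0.07 1069 (array([ 538. , -263.3]), array([115.8,  83.4]), 17.5) 0.02877167682738479
0.022 0.034 414 (array([ 539.3, -262.3]), array([112.,  83.]), 18.2) 0.02796557373367556
0.04 0.07 318 (array([ 488.8, -278.8]), array([12.6, 83. ]), 17.4) 0.053221727129220374
side pile bench -0.0003589978151672949
0.022 0.038 863 (array([536.6,  46.3]), array([82.4, 58.3]), 12.4) 0.02940222976228012
0.012 0.07 1030 (array([535.9,  46.1]), array([84.1, 58.4]), 12.5) 0.029142337078273572
0.022 0.034 863 (array([536.6,  46.3]), array([82.4, 58.3]), 12.4) 0.02940222976228012
side box bench -0.00045232779744362815
0.022 0.038 193 (array([ 536.8, -261.5]), array([111.4,  84.7]), 18.4) 0.026999220285135555
0.012 0.07 430 (array([ 536.1, -261.5]), array([112.6,  85.9]), 18.3) 0.026956504596285093
0.022 0.034 184 (array([ 536.9, -261.5]), array([111.1,  84.7]), 18.4) 0.02694651427881943
0.04 0.07 106 (array([ 487.5, -278.2]), array([ 8.5, 84.6]), 16.7) 0.057708845726498294
```

View pics/crop1.png

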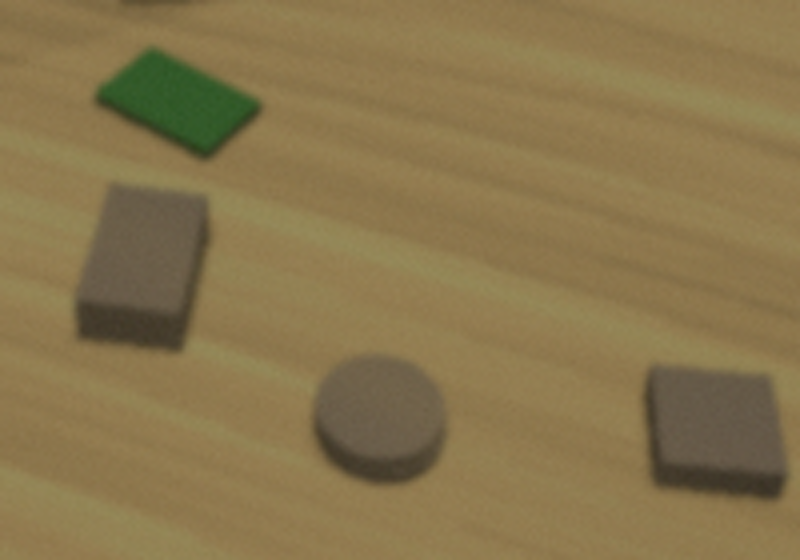

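The crop confirms it: the oblong pile is at crop (145,265), with the green tile above it and the discs and squares to the right. I'm moving over the pile for a closer wrist view.

Request:
carry_out(
  plan=[
    {"xyz":[-28.7,28.9,0],"rotation":[0,0,0],"claw":100},
    {"xyz":[-28.7,28.9,0],"rotation":[0,0,0],"claw":100},
    {"xyz":[-28.7,28.9,0],"rotation":[0,0,0],"claw":100},
    {"xyz":[-28.7,28.9,0],"rotation":[0,0,0],"claw":100},
    {"xyz":[-28.7,28.9,0],"rotation":[0,0,0],"claw":100},
  ],
)

```text
clock: 0.92
tool_pos: [0.328, -0.4395, 0.2313]
tcp_rot: [[-0.931, -0.366, 0.0], [-0.366, 0.931, -0.0], [-0.0, -0.0, -1.0]]
ft_force: [1.7, 0.5, 0.0]
gripper_width: 0.996
```

Request:
carry_out(
  plan=[
    {"xyz":[-28.7,28.9,0],"rotation":[0,0,0],"claw":100},
    {"xyz":[-28.7,28.9,0],"rotation":[0,0,0],"claw":100},
    {"xyz":[-28.7,28.9,0],"rotation":[0,0,0],"claw":100},
    {"xyz":[-28.7,28.9,0],"rotation":[0,0,0],"claw":100},
    {"xyz":[-28.7,28.9,0],"rotation":[0,0,0],"claw":100},
  ],
)

```text
clock: 1.33
tool_pos: [0.4087, -0.2523, 0.2318]
tcp_rot: [[-0.931, -0.366, 0.001], [-0.366, 0.931, -0.0], [-0.001, -0.001, -1.0]]
ft_force: [1.3, -0.6, 0.3]
gripper_width: 1.0
```

Request:
carry_out(
  plan=[
    {"xyz":[-28.7,28.9,0],"rotation":[0,0,0],"claw":100},
    {"xyz":[-28.7,28.9,0],"rotation":[0,0,0],"claw":100},
    {"xyz":[-28.7,28.9,0],"rotation":[0,0,0],"claw":100},
    {"xyz":[-28.7,28.9,0],"rotation":[0,0,0.08],"claw":100},
    {"xyz":[-28.7,28.9,0],"rotation":[0,0,0.077],"claw":100},
  ],
)

```text
clock: 1.75
tool_pos: [0.4921, -0.0664, 0.232]
tcp_rot: [[-0.977, -0.213, 0.001], [-0.213, 0.977, 0.0], [-0.001, 0.0, -1.0]]
ft_force: [1.1, -0.8, -0.4]
gripper_width: 0.998
```

Request:
carry_out(
  plan=[
    {"xyz":[-22.7,33.6,0],"rotation":[0,0,0],"claw":100},
    {"xyz":[-22.7,33.6,0],"rotation":[0,0,0],"claw":100},
    {"xyz":[-22.6,33.6,0],"rotation":[0,0,0],"claw":100},
    {"xyz":[0,0,0],"rotation":[0,0,0],"claw":100},
    {"xyz":[0,0,0],"rotation":[0,0,0],"claw":100},
  ],
)

```text
clock: 2.17
tool_pos: [0.537, 0.0466, 0.2309]
tcp_rot: [[-0.976, -0.219, -0.0], [-0.219, 0.976, -0.0], [0.001, -0.0, -1.0]]
ft_force: [-0.5, -0.9, -0.1]
gripper_width: 0.997
```

Run:
```python
from h import *
s=r.state();print(s['clock'],s['tool_pos'],np.degrees(np.arctan2(s['tcp_rot'][1][0],s['tcp_rot'][0][0])),s['ft_force'])
im,W=cloud('wrist');cv2.imwrite('pics/w1.png',im[:,:,::-1])
Q=W.reshape(-1,3);Q=Q[(Q[:,2]>.022)&(Q[:,2]<.04)&(abs(Q[:,0]-.537)<.07)&(abs(Q[:,1]-.0465)<.06)]
print(len(Q),rect(Q[:,:2]),np.median(Q[:,2]))
```

```text
2.1667 [0.53701961 0.04659654 0.23093801] -167.3394217941759 [-0.52430815 -0.88281506 -0.05284817]
3587 (array([535.8,  45.9]), array([82.7, 54. ]), 12.6) 0.029898681319417943
```

View pics/w1.png

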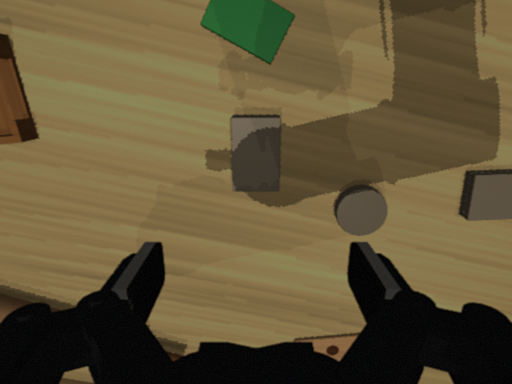

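The wrist view shows the pile at (255,153), aligned with the tool. The disc edge at (335,210) is well clear of the fingers, so I'm descending.

Request:
carry_out(
  plan=[
    {"xyz":[0.8,-0.5,40],"rotation":[0,0,0],"claw":100},
    {"xyz":[0,0,40],"rotation":[0,0,0],"claw":100},
    {"xyz":[0,0,40],"rotation":[0,0,0],"claw":100},
    {"xyz":[0,0,40],"rotation":[0,0,0],"claw":100},
    {"xyz":[0,0,35],"rotation":[0,0,0],"claw":100},
  ],
)

```text
clock: 2.63
tool_pos: [0.535, 0.0424, 0.0348]
tcp_rot: [[-0.977, -0.214, 0.0], [-0.214, 0.977, 0.0], [-0.0, 0.0, -1.0]]
ft_force: [-0.0, 0.5, -0.3]
gripper_width: 0.999
```

Request:
carry_out(
  plan=[
    {"xyz":[0,0,20],"rotation":[0,0,0],"claw":100},
    {"xyz":[0,0,10],"rotation":[0,0,0],"claw":100},
    {"xyz":[0,0,5],"rotation":[0,0,0],"claw":100},
    {"xyz":[0,0,0],"rotation":[0,0,0],"claw":100},
    {"xyz":[0,0,0],"rotation":[0,0,0],"claw":100},
  ],
)

```text
clock: 3.05
tool_pos: [0.5368, 0.0439, 0.0025]
tcp_rot: [[-0.976, -0.216, 0.002], [-0.216, 0.976, 0.001], [-0.002, 0.0, -1.0]]
ft_force: [-0.2, 0.2, -0.1]
gripper_width: 0.997
```

Request:
carry_out(
  plan=[
    {"xyz":[0,1.8,1.5],"rotation":[0,0,0],"claw":100},
    {"xyz":[0,0,0],"rotation":[0,0,0],"claw":70},
    {"xyz":[0,0,0],"rotation":[0,0,0],"claw":30},
    {"xyz":[0,0,0],"rotation":[0,0,0],"claw":0},
    {"xyz":[0,0,0],"rotation":[0,0,0],"claw":0},
  ],
  newtons=70,
)

```text
clock: 3.47
tool_pos: [0.536, 0.0459, 0.0009]
tcp_rot: [[-0.976, -0.217, 0.001], [-0.217, 0.976, 0.0], [-0.001, 0.0, -1.0]]
ft_force: [-2.5, -0.7, 7.6]
gripper_width: 0.62
```

Request:
carry_out(
  plan=[
    {"xyz":[0,0,0],"rotation":[0,0,0],"claw":0},
    {"xyz":[0,0,0],"rotation":[0,0,0],"claw":0},
    {"xyz":[0,0,0],"rotation":[0,0,0],"claw":0},
    {"xyz":[0,0,0],"rotation":[0,0,0],"claw":0},
    {"xyz":[0,0,0],"rotation":[0,0,0],"claw":0},
  ],
  newtons=70,
)

```text
clock: 3.88
tool_pos: [0.536, 0.0459, 0.0009]
tcp_rot: [[-0.976, -0.217, 0.001], [-0.217, 0.976, 0.0], [-0.001, 0.0, -1.0]]
ft_force: [-1.7, -0.1, 8.3]
gripper_width: 0.621
```

Request:
carry_out(
  plan=[
    {"xyz":[0,0,-5],"rotation":[0,0,0],"claw":0},
    {"xyz":[0,0,-15],"rotation":[0,0,0],"claw":0},
    {"xyz":[0,0,-30],"rotation":[0,0,0],"claw":0},
    {"xyz":[0,0,-30],"rotation":[0,0,0],"claw":0},
    {"xyz":[0,0,-20],"rotation":[0,0,0],"claw":0},
  ],
)

```text
clock: 4.3
tool_pos: [0.5359, 0.0458, 0.1024]
tcp_rot: [[-0.976, -0.217, 0.002], [-0.217, 0.976, 0.0], [-0.002, 0.0, -1.0]]
ft_force: [1.6, 0.5, -1.7]
gripper_width: 0.624
```

Run:
```python
from h import *
s=r.state();print(s['clock'],s['tool_pos'],s['ft_force'],s['gripper_width'])
im,W=cloud('side');cv2.imwrite('pics/g1.png',cv2.resize(im[110:260,130:330],(800,600),interpolation=cv2.INTER_CUBIC)[:,:,::-1])
```

```text
4.3 [0.53593318 0.04581254 0.10244169] [ 1.62086454  0.54921236 -1.69362965] 0.6238263107507994
```

View pics/g1.png

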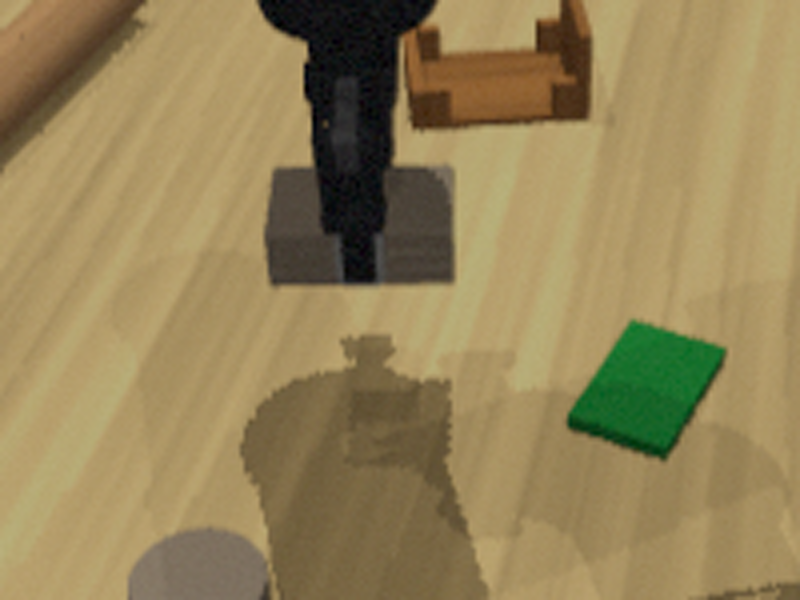

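All three tiles are held, with the finger at the middle of the pile (crop (361,230)). The box is at crop (500,80). I'm carrying it over at about 0.16 m.

Request:
carry_out(
  plan=[
    {"xyz":[0,0,-30],"rotation":[0,0,0],"claw":0},
    {"xyz":[6,-25,-30],"rotation":[0,0,0],"claw":0},
    {"xyz":[8,-35,0],"rotation":[0,0,0],"claw":0},
    {"xyz":[8,-35,0],"rotation":[0,0,0],"claw":0},
    {"xyz":[8,-35,0],"rotation":[0,0,0],"claw":0},
  ],
)

```text
clock: 4.77
tool_pos: [0.5339, -0.0886, 0.1605]
tcp_rot: [[-0.976, -0.217, 0.001], [-0.217, 0.976, 0.001], [-0.001, 0.0, -1.0]]
ft_force: [0.9, 0.6, -2.7]
gripper_width: 0.619
```

Request:
carry_out(
  plan=[
    {"xyz":[8,-35,0],"rotation":[0,0,0],"claw":0},
    {"xyz":[4,-20,0],"rotation":[0,0,-0.048],"claw":0},
    {"xyz":[0,0,0],"rotation":[0,0,-0.048],"claw":0},
    {"xyz":[0,0,0],"rotation":[0,0,0],"claw":0},
    {"xyz":[0,0,0],"rotation":[0,0,0],"claw":0},
  ],
)

```text
clock: 5.18
tool_pos: [0.534, -0.1441, 0.1595]
tcp_rot: [[-0.952, -0.306, -0.001], [-0.306, 0.952, 0.0], [0.001, 0.0, -1.0]]
ft_force: [0.3, -0.5, -1.6]
gripper_width: 0.618
```

Run:
```python
from h import *
s=r.state();T=s['tool_pos'];print(s['clock'],T,np.degrees(np.arctan2(s['tcp_rot'][1][0],s['tcp_rot'][0][0])),s['ft_force'])
im,W=cloud('wrist');cv2.imwrite('pics/w2.png',im[:,:,::-1])
Q=W.reshape(-1,3);B=Q[(abs(Q[:,0]-.537)<.09)&(abs(Q[:,1]+.262)<.08)]
for lo,hi in((.012,.07),(.022,.034),(.05,.07)):
    S=B[(B[:,2]>lo)&(B[:,2]<hi)];print(lo,len(S),rect(S[:,:2]))
for c in('scene','side'):
    im,W=cloud(c);Q=W.reshape(-1,3)
    R=np.array(s['tcp_rot']);L=(Q-T)@R
    m=(abs(L[:,0])<.055)&(abs(L[:,1])<.04)&(L[:,2]>-.05)&(L[:,2]<.02)&(abs(L[:,0])>.02)
    print(c,m.sum(),np.percentile(L[m],[1,50,99],axis=0).round(4).tolist())
```

```text
5.1833 [ 0.53398948 -0.14413969  0.15953502] -162.15398875941457 [ 0.34036917 -0.54396564 -1.64661148]
0.012 3963 (array([ 537.6, -263.5]), array([112.3,  83.5]), 17.8)
0.022 1827 (array([ 537.6, -263.5]), array([112.2,  83.2]), 17.6)
0.05 1411 (array([ 488. , -279.6]), array([ 7.8, 83.2]), 18.0)
scene 709 [[-0.0448, -0.0252, -0.031], [-0.0411, 0.0009, -0.0257], [0.0387, 0.0282, -0.0012]]
side 526 [[-0.0425, -0.0231, -0.03], [-0.021, 0.0259, -0.0262], [0.0408, 0.0301, -0.0002]]
```

View pics/w2.png

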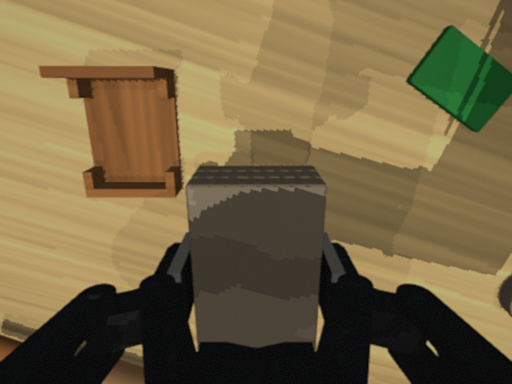

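The wrist view shows the pile intact and square in the grip at (257,260), with the box at (130,130). TCP sits at the pile's underside. The box measurement agrees with the earlier ones: centre (537.5,-263) mm, yaw 17.8°. Next I move over the box and tilt the near end down.

Request:
carry_out(
  plan=[
    {"xyz":[10.5,-38.5,0],"rotation":[0,0,0],"claw":0},
    {"xyz":[10.5,-38.5,0],"rotation":[0,0,0],"claw":0},
    {"xyz":[10.5,-38.5,0],"rotation":[0,0,0],"claw":0},
    {"xyz":[0,0,0],"rotation":[0,-0.088,0],"claw":0},
    {"xyz":[0,0,0],"rotation":[0,-0.087,0],"claw":0},
  ],
)

```text
clock: 5.75
tool_pos: [0.541, -0.2644, 0.1585]
tcp_rot: [[-0.937, -0.308, 0.167], [-0.303, 0.952, 0.054], [-0.175, 0.0, -0.985]]
ft_force: [-0.8, 1.1, -1.9]
gripper_width: 0.621
```

Request:
carry_out(
  plan=[
    {"xyz":[0,0,0],"rotation":[0,0,0],"claw":0},
    {"xyz":[0,0,0],"rotation":[0,0,0],"claw":0},
  ],
)

```text
clock: 5.92
tool_pos: [0.5394, -0.2636, 0.1602]
tcp_rot: [[-0.937, -0.307, 0.165], [-0.303, 0.952, 0.054], [-0.174, 0.0, -0.985]]
ft_force: [0.8, -0.2, -2.7]
gripper_width: 0.618
```

```bash
cat >> h.py <<'E'
O=np.array([.4918,-.2775,0]);a=np.radians(17.8);RB=np.array([[np.cos(a),-np.sin(a),0],[np.sin(a),np.cos(a),0],[0,0,1]])
def rep():
    s=r.state();T=np.array(s['tool_pos']);R=np.array(s['tcp_rot']);L=RB.T@R
    print(s['clock'],'box mm',((RB.T@(T-O))*1000).round(1),'tilt',np.degrees(np.arcsin(-L[2,0])).round(2),'yawerr',np.degrees(np.arctan2(-L[1,0],-L[0,0])).round(2),'ft',np.round(s['ft_force'],1),s['gripper_width'])
    return s,T,R
E
python3 -c "
from h import *
rep()"
```

```text
5.9167 box mm [ 49.6  -1.4 160.2] tilt 10.02 yawerr 0.1 ft [ 0.8 -0.2 -2.7] 0.617805325268785
```

Request:
carry_out(
  plan=[
    {"xyz":[5.2,0,29.5],"rotation":[0,0,0],"claw":0},
    {"xyz":[5.2,0,29.5],"rotation":[0,0,0],"claw":0},
    {"xyz":[5.2,0,29.5],"rotation":[0,0,0],"claw":0},
    {"xyz":[3.5,0,20],"rotation":[0,0,0],"claw":0},
    {"xyz":[2,0,12],"rotation":[0,0,0],"claw":0},
  ],
)

```text
clock: 6.33
tool_pos: [0.5396, -0.262, 0.0346]
tcp_rot: [[-0.937, -0.31, 0.161], [-0.305, 0.951, 0.055], [-0.17, 0.002, -0.985]]
ft_force: [0.1, 0.2, -1.5]
gripper_width: 0.618
```

Request:
carry_out(
  plan=[
    {"xyz":[0,0,0],"rotation":[0,0,0],"claw":0},
    {"xyz":[0,0,0],"rotation":[0,0,0],"claw":0},
  ],
)

```text
clock: 6.5
tool_pos: [0.5408, -0.2627, 0.037]
tcp_rot: [[-0.937, -0.31, 0.163], [-0.306, 0.951, 0.054], [-0.172, 0.001, -0.985]]
ft_force: [1.4, -0.1, -1.7]
gripper_width: 0.62
```

Run:
```python
from h import *
s,T,R=rep()
im,W=cloud('side');a=im[80:170,195:315]
cv2.imwrite('pics/p1.png',cv2.resize(a,(800,600),interpolation=cv2.INTER_CUBIC)[:,:,::-1])
```

```text
6.5 box mm [51.1 -0.9 37. ] tilt 9.9 yawerr 0.27 ft [ 1.4 -0.1 -1.7] 0.6195443486648661
```

View pics/p1.png

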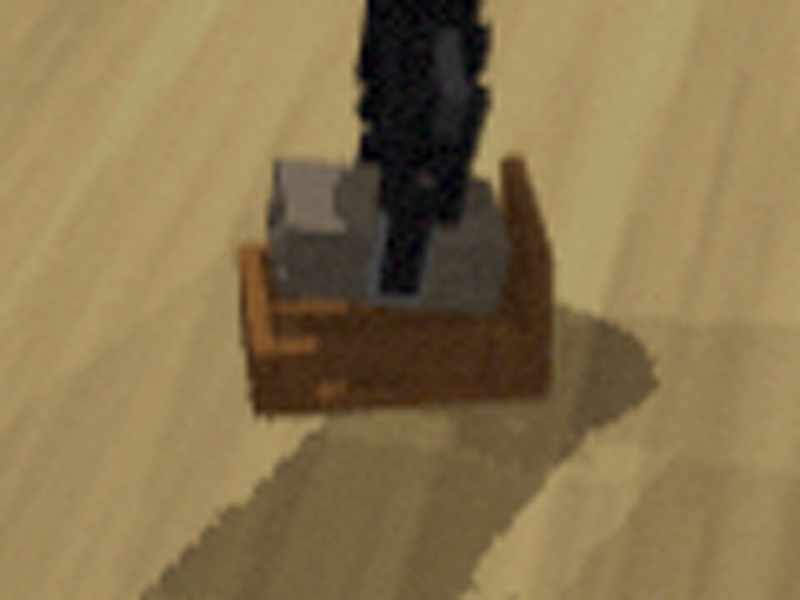

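The pile hangs tilted between the end walls, gap at both ends: pile at crop (390,240), tall wall at (520,220). Lowering gently.

Request:
carry_out(
  plan=[
    {"xyz":[2.2,0,6],"rotation":[0,0,0],"claw":0},
    {"xyz":[1.5,0,6],"rotation":[0,0,0],"claw":0},
    {"xyz":[0.8,0,5],"rotation":[0,0,0],"claw":0},
    {"xyz":[0,0,0],"rotation":[0,0,0],"claw":0},
    {"xyz":[0,0,0],"rotation":[0,0,0],"claw":0},
  ],
)

```text
clock: 6.97
tool_pos: [0.5387, -0.264, 0.0197]
tcp_rot: [[-0.937, -0.309, 0.165], [-0.304, 0.951, 0.054], [-0.174, 0.0, -0.985]]
ft_force: [-0.5, -0.6, -2.1]
gripper_width: 0.62
```

```bash
python3 -c "
from h import *
rep()"
```

```text
6.9667 box mm [48.8 -1.5 19.7] tilt 10.0 yawerr 0.17 ft [-0.5 -0.6 -2.1] 0.6200802653420842
```

Lowering the last few mm until the low end touches.

Request:
carry_out(
  plan=[
    {"xyz":[0.4,0,2],"rotation":[0,0,0],"claw":0},
    {"xyz":[0.4,0,2],"rotation":[0,0,0],"claw":0},
    {"xyz":[0.2,0,1.5],"rotation":[0,0,0],"claw":0},
    {"xyz":[0,0,0],"rotation":[0,0,0],"claw":0},
    {"xyz":[0,0,0],"rotation":[0,0,0],"claw":0},
  ],
)

```text
clock: 7.38
tool_pos: [0.5389, -0.264, 0.0143]
tcp_rot: [[-0.937, -0.309, 0.165], [-0.304, 0.951, 0.054], [-0.174, 0.0, -0.985]]
ft_force: [-0.0, 0.4, -2.1]
gripper_width: 0.622
```

```bash
python3 -c "
from h import *
rep()"
```

```text
7.3833 box mm [48.9 -1.6 14.3] tilt 10.02 yawerr 0.18 ft [-0.   0.4 -2.1] 0.6223037610475824
```

Request:
carry_out(
  plan=[
    {"xyz":[0.1,0,0.7],"rotation":[0,0,0],"claw":0},
    {"xyz":[0.1,0,0.7],"rotation":[0,0,0],"claw":0},
    {"xyz":[0,0,0],"rotation":[0,0,0],"claw":0},
    {"xyz":[0,0,0],"rotation":[0,0,0],"claw":0},
  ],
)

```text
clock: 7.72
tool_pos: [0.5392, -0.264, 0.0136]
tcp_rot: [[-0.936, -0.309, 0.166], [-0.304, 0.951, 0.054], [-0.175, -0.0, -0.985]]
ft_force: [-1.4, 1.8, 5.2]
gripper_width: 0.623
```

The low end is on the floor (force up about 7 N). Laying the other end down.

Request:
carry_out(
  plan=[
    {"xyz":[0.2,0,1.5],"rotation":[0,0.044,0],"claw":0},
    {"xyz":[0.2,0,1.5],"rotation":[0,0.044,0],"claw":0},
    {"xyz":[0.1,0,1.5],"rotation":[0,0.044,0],"claw":0},
    {"xyz":[0,0,1.3],"rotation":[0,0.043,0],"claw":0},
    {"xyz":[0,0,0],"rotation":[0,0,0],"claw":0},
  ],
)

```text
clock: 8.13
tool_pos: [0.54, -0.2638, 0.007]
tcp_rot: [[-0.951, -0.31, -0.002], [-0.31, 0.951, -0.001], [0.002, -0.001, -1.0]]
ft_force: [-1.1, -1.8, 2.0]
gripper_width: 0.619
```

Run:
```python
from h import *
rep()
```

```text
8.1333 box mm [50.1 -1.7  7. ] tilt -0.13 yawerr 0.28 ft [-1.1 -1.8  2. ] 0.6187957250464925
```

Request:
carry_out(
  plan=[
    {"xyz":[0,0,0.5],"rotation":[0,0,0],"claw":0},
    {"xyz":[0,0,0],"rotation":[0,0,0],"claw":0},
    {"xyz":[0,0,0],"rotation":[0,0,0],"claw":0},
  ],
  newtons=20,
)

```text
clock: 8.38
tool_pos: [0.5398, -0.264, 0.007]
tcp_rot: [[-0.951, -0.309, 0.003], [-0.309, 0.951, 0.0], [-0.003, -0.001, -1.0]]
ft_force: [1.0, 0.4, 0.5]
gripper_width: 0.618
```

Request:
carry_out(
  plan=[
    {"xyz":[0,0,0],"rotation":[0,0,0],"claw":70},
    {"xyz":[0,0,0],"rotation":[0,0,0],"claw":85},
    {"xyz":[0,0,0],"rotation":[0,0,0],"claw":100},
    {"xyz":[0,0,0],"rotation":[0,0,0],"claw":100},
    {"xyz":[0,0,0],"rotation":[0,0,0],"claw":100},
  ],
)

```text
clock: 8.8
tool_pos: [0.5389, -0.264, 0.0065]
tcp_rot: [[-0.951, -0.309, -0.0], [-0.309, 0.951, 0.0], [0.0, 0.0, -1.0]]
ft_force: [-0.8, -1.8, 0.4]
gripper_width: 0.997
```

Request:
carry_out(
  plan=[
    {"xyz":[0,0,-10],"rotation":[0,0,0],"claw":100},
    {"xyz":[0,0,-30],"rotation":[0,0,0],"claw":100},
    {"xyz":[0,0,-40],"rotation":[0,0,0],"claw":100},
    {"xyz":[0,0,-40],"rotation":[0,0,0],"claw":100},
    {"xyz":[0,0,-40],"rotation":[0,0,0],"claw":100},
  ],
)

```text
clock: 9.22
tool_pos: [0.5386, -0.2639, 0.1691]
tcp_rot: [[-0.951, -0.309, -0.0], [-0.309, 0.951, -0.0], [0.0, -0.0, -1.0]]
ft_force: [1.6, -0.1, -0.4]
gripper_width: 0.996
```

Request:
carry_out(
  plan=[
    {"xyz":[0,0,-30],"rotation":[0,0,0],"claw":100},
    {"xyz":[0,0,-10],"rotation":[0,0,0],"claw":100},
    {"xyz":[0,0,0],"rotation":[0,0,0],"claw":100},
    {"xyz":[0,0,0],"rotation":[0,0,0],"claw":100},
  ],
)

```text
clock: 9.55
tool_pos: [0.539, -0.2638, 0.2074]
tcp_rot: [[-0.951, -0.309, 0.002], [-0.309, 0.951, 0.0], [-0.002, -0.0, -1.0]]
ft_force: [-0.5, 0.7, 0.1]
gripper_width: 0.996
```

Run:
```python
from h import *
rep()
im1,W=cloud('wrist')
B=(W.reshape(-1,3)-O)@RB
S=B[(B[:,0]>.003)&(B[:,0]<.094)&(abs(B[:,1])<.032)&(B[:,2]>.031)&(B[:,2]<.045)]
print('wrist',len(S),rect(S[:,:2]),np.median(S[:,2]),np.linalg.lstsq(np.c_[S[:,:2],np.ones(len(S))],S[:,2],rcond=None)[0].round(4))
im,W=cloud('side')
cv2.imwrite('pics/f.png',np.hstack([cv2.resize(im[80:170,195:315],(400,300)),cv2.resize(im1,(400,300))])[:,:,::-1])
```

```text
9.55 box mm [ 49.2  -1.4 207.4] tilt 0.09 yawerr 0.17 ft [-0.5  0.7  0.1] 0.9955722542115845
wrist 4268 (array([50.2, -1.5]), array([84.5, 54.2]), 0.3) 0.03588099689005007 [0.0009 0.0011 0.0358]
```

View pics/f.png

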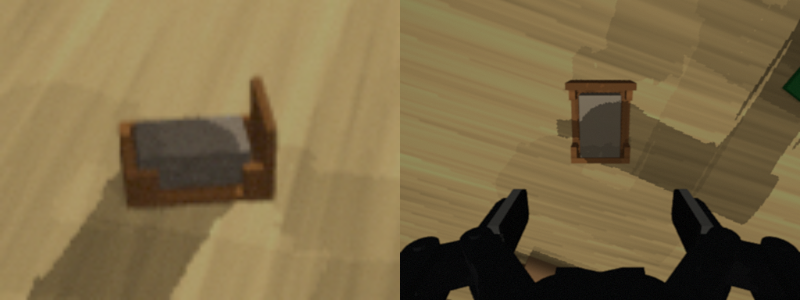

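The pile lies flat in the box (side crop (190,155), wrist crop (600,125)) with its top at 35.9 mm, where 36 is expected. Handing in.

```bash
python3 -c "
from rig import r
print(r.close_job(), r.state()['clock'])"
```

```text
the job is handed in; nothing more can be done
the job is handed in; nothing more can be done
```

The three tiles are lying flat in the box, still one on top of another, and I handed the job in at about 10 s on the robot's clock. No verdict is reported.

- **What I did:** I gripped the whole pile across its width at 70 N and carried it over the box. I tilted it 10° and lowered it until the end at the tall wall touched the floor, which showed as about a 7 N rise in force. Then I laid the other end down, opened the gripper and moved clear.
- **Last checks:**
  - The wrist depth image shows one 84.5 x 54.2 mm top face, centred at x 50.2, y -1.5 mm in the box, turned 0.3° or less.
  - That face is level and 35.9 mm above the bench; 36 mm is expected.
  - The fingers are open and about 170 mm above the pile.
- **Not checked directly:** I inferred the order and alignment of the middle and bottom tiles from the height, the outline and the pictures. The force at contact only shows that the low end touched; the position on the floor comes from the arm's pose.

No check failed. Camera positions of the pile and box agreed within about 2 mm.

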